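Seal the damp box in the pottery painting workshop

TASK

The lid of the long rectangular damp box lies loose on its stiff rubber gasket. Press it down from above, one corner at a time rather than from the middle, until all four corners are fully home and the lid sits flat and sealed. Leave the small square box alone: do not touch it.

Things in the scene. Friction and masses are not known exactly. Their poses are not given: they have to be found in the camera images.
- lid: grey plastic lid of the long box, loose, 131 x 181 x 26 mm, 0.15 kg, plate 4 mm. Origin at the centre of its top face; x along the short side, y the long side, z up. Press the top face near its corners: 48 mm from the centre along x, 73 mm along y, 10 mm off is fine. Starts level, 10 mm above its sealed height. Pressing one corner tips it: the opposite one rises up to 10 mm until pressed in turn.
- box: long white plastic tub, fixed, 120 x 170 x 80 mm, ledge round it 144 x 194 mm. Origin at the centre of its underside on the table; x along the short side, y the long. The lid is centred on it and in line; its top face is 94 mm above this origin at the start, 84 mm when sealed. The gasket under each corner takes 7 to 13 N to go down, ends at a hard stop and does not spring back.
- square_box: small square white plastic box with a grey lid standing a little open, one fixed piece, 111 x 111 mm over its lid (124 mm over its ledge) and 84 mm high. Origin at the centre of its underside. Not to be touched.

How it is judged:
By the outcome, as a careful person would: the job done as asked, in the order asked, and still so for the second after the job is handed in, with the robot touching nothing.
It also fails if it takes over 45 s, if anything falls off the work surface, if the arm or the gripper's body presses on something with over 40 N, if the wrist force passes 120 N, or if a joint passes its speed limit or range.

ROBOT

A 6-joint arm with a two-finger parallel gripper is mounted at the origin on the work surface. World frame = base frame: x ahead of the robot, y to its left, z up, the work surface at z = 0. Lengths are in m, angles in degrees, forces in N, time in s.
With the tool pointing down it reaches from about 0.4 to 0.825 m from the base axis. Payload 7 kg.
Tool frame: the origin (TCP) lies between the finger pads; the fingertips stand 11 mm ahead of it and the grasp point (between the pads) lies 8 mm behind it (r.tcp_to_tips is the distance from the TCP to the fingertips, in m); x points along the fingers, y is the direction in which the jaws open and shut, and the axes are right-handed (so a half turn about x gives the same grasp; the last joint's range is limited). The gripper opens to 88 mm and grips with 3 to 60 N. Pads are 19 mm wide; open, the fingers measure 130 mm over their backs; the gripper's body (78 mm by 193 mm) begins 47 mm behind the grasp point.
Start: joints at [-54.253, 20.546, 0.682, 0, -70.136, -16.507], TCP at [0.222, -0.637, 0.238] pointing down, gripper open.
Joint ranges: [-176.03, 176.03], [-82.01, 121.73], [-58.28, 71.71], [-173.87, 95.51], [-174.79, -0.11], [-173.66, 173.66]. Speed limits (degrees/s): [136.94, 136.94, 172.46, 180, 180, 180].

INTERFACE

Orientations are given as [roll, pitch, yaw] about the fixed x, y, z axes, in that order (R = Rz(yaw) Ry(pitch) Rx(roll)).
In Python, from plant import r gives the robot as it stands.
- The arm moves only by the tool arm_command, never from a script. Its argument "plan" is a list of rows, each an object of numbers: "dx", "dy", "dz": the shift along the tool's x, y, z each as a share of 0.02 m, from -1 to 1; "wx", "wy", "wz": the turn, a rotation vector about the tool's x, y, z each as a share of 0.08 rad, from -1 to 1. In form: [{"dx": .., "dy": .., "dz": .., "wx": .., "wy": .., "wz": ..}, ...]. A call has 1 to 20 rows; each row shifts and turns the pose as measured when the row begins, along the tool's axes as they then stand; what a row does not reach is not made up. A row lasts 1/12 s, in which the tool goes at most 41.7 mm and 7.16 degrees, less where a joint would pass 70% of its speed; a pose out of reach is approached as far as the arm can. A call with a number of a shift or a turn outside -1 to 1 is refused whole. A call with a gripper value outside its range is refused whole. "fingers" is the closure, from -1 (fully open) to 1 (shut), so that 0 is half open, set as the call begins (left out, the last holds). The fingers move at their own pace and stop on an object; "force" is the grip in N (left out, the last holds). Time passes only in rows, so rows that do not move let the fingers close. It gives the time, the measured TCP pose, the force and the opening at its end, in the units of the state.
- r.get_state(): the state, without advancing time (a new reading comes with each control period).
- r.capture(name): name is "side" or "top"; returns (picture, depth): 480x640x3 uint8, red, green, blue; 480x640 float32, m along the optical axis (not along the pixel's ray), 0 where there is no reading.
- r.camera_model(name): a dict with "vertical_fov" (degrees; the focal length in pixels is half the picture's height over the tangent of half this angle, whatever the lens; pixels are square), "cx", "cy" (the principal point, pixels), "R" (3x3) and "t" (3): a world point X has camera coordinates R X + t. Camera axes: x right, y down, z forward; pixel columns grow to the right and rows downward; lengths in m; the calibration is good to about 2 mm. A picture is of the moment at which its call begins. camera_model takes no time and is no camera call.
- r.close_job(): hands the job in, once; it reports no verdict.
Trained networks look in the newest picture that a camera, given by its name, has taken for a name from the list of things; names that differ only in an ending like _2 or _b are one class to them, and where a whole thing is asked for, a point or a joint stands for the part that bears it (a point fixed in the world has none). Each returns a list of dicts, best first, with "score" (0 to 1); they miss things now and then, are a little off and sometimes report something else, mostly with a low value. They report only what shows in the picture. A call takes as long as a camera call.
- r.cut_out(camera, query): "mask" (480x640 bool, what is visible of it) and "bbox" ([left, top, width, height] in pixels, round what is visible of it).
- r.spot_point(camera, query): "centre" ([column, row] in pixels: a listed point, or the origin of a listed thing).
The state is a dict: "time_s": time; "joints": joint angles; "qd": joint speeds; "joint_torque": joint torques, N m; "tcp_pos": TCP position; "eef_rot": TCP orientation; "contact_force": force on the tool from outside, world axes, zero at the start; "moment": the same for the moment, N m; "gripper_width": finger opening in m.
Only numpy, scipy, OpenCV 4.12 (cv2) and the standard library are available. Lean on these libraries where they do the work, as an engineer would, in place of code of your own. Each camera call takes 0.05 s, during which the arm holds its last target.

## Working session

There is one attempt and no reset: what is moved stays moved. The work goes in short steps, Python scripts to look and compute and a tool call to move; the robot and the scene stay as the last step left them, time stands still between calls to the robot, and variables do not carry over. Pictures are saved under pics/ and viewed, and the job is handed in when it is done.

Besides the shell and the picture viewer there is one more tool, called after "Request:" as name([rows], argument=value, ...), one row to a line, values as JSON. arm_command: Moves the arm, as the interface text tells. Shift numbers are shares of 0.02 m and turn numbers shares of 0.08 rad, none past 1 either way. Its arguments: {"type":"object","properties":{"plan":{"type":"array","items":{"type":"object","properties":{"dx":{"type":"number"},"dy":{"type":"number"},"dz":{"type":"number"},"wx":{"type":"number"},"wy":{"type":"number"},"wz":{"type":"number"}}}},"fingers":{"type":"number"},"force":{"type":"number"}},"required":["plan"]}

```bash
mkdir -p pics; ls; python3 - <<'E'
from plant import r
import cv2,numpy as np
s=r.get_state();print(s)
print(r.tcp_to_tips)
for n in("side","top"):
    p,d=r.capture(n);cv2.imwrite(f"pics/{n}0.png",p[:,:,::-1]);np.save(f"pics/{n}0.npy",d)
    print(n,r.camera_model(n))
    for q in("lid","box","square_box"):
        for c in r.cut_out(n,q)[:3]:print(q,c["score"],c["bbox"],c["mask"].sum())
        for c in r.spot_point(n,q)[:3]:print(q,c)
E
```

```text
pics
{'time_s': 0.0, 'joints': array([-5.42518754e+01,  2.05909114e+01,  6.33171014e-01, -1.96396313e-02,
       -7.01356359e+01, -1.65052787e+01]), 'qd': array([ 0.01778701, -0.01187257, -0.01330078,  0.07457284, -0.03607463,
       -0.01776438]), 'joint_torque': array([-2.54631332e-04, -5.82707655e+01,  2.93075985e+01,  6.99760839e+00,
        7.22437195e-03, -1.06453458e-04]), 'tcp_pos': array([ 0.2222591 , -0.63685537,  0.23662552]), 'eef_rot': array([ 95.32242998,  89.90481537, 114.55858737]), 'contact_force': array([-0.40643626,  0.85951667, -0.03985924]), 'moment': array([-0.04186747,  0.02171949,  0.00937749]), 'gripper_width': 0.08766059107041305}
0.011
side {'vertical_fov': 48.855230393823746, 'cx': 324.96022544747393, 'cy': 253.88871356083854, 'R': array([[ 0.77139551, -0.6362018 , -0.01400829],
       [-0.3643796 , -0.42354943, -0.82935721],
       [ 0.52170535,  0.64486677, -0.55854309]]), 't': array([-0.43628723,  0.28390323,  0.41817146])}
lid 0.58 [169.1, 170.7, 151.1, 78.6] 7326
lid {'centre': [245.6, 199.9], 'score': 0.56}
box 0.57 [169.2, 218.2, 154.5, 67.7] 4811
box {'centre': [252.5, 254.3], 'score': 0.95}
square_box 0.69 [325.6, 295.6, 148.6, 149.7] 14822
square_box {'centre': [402.8, 398.2], 'score': 0.76}
top {'vertical_fov': 56.130132150381044, 'cx': 320.08594118328597, 'cy': 235.71445370971318, 'R': array([[ 0.02495043, -0.99967017,  0.00608494],
       [-0.98131128, -0.02565306, -0.19070944],
       [ 0.19080263, -0.00121293, -0.98162767]]), 't': array([2.47069293e-04, 5.48913075e-01, 6.32379622e-01])}
lid 0.77 [132.4, 156.4, 142.7, 114.7] 11634
lid {'centre': [200.5, 212.0], 'score': 0.6}
box 0.9 [151.1, 163.3, 127.9, 109.8] 1347
square_box 0.75 [385.3, 189.8, 112.1, 108.4] 7024
square_box {'centre': [429.6, 249.0], 'score': 0.95}
```

```bash
cat > h.py <<'E'
import numpy as np,cv2
from plant import r
def pts(cam,d,mask):
    m=r.camera_model(cam);f=240/np.tan(np.radians(m["vertical_fov"]/2))
    v,u=np.nonzero(mask&(d>0));z=d[v,u]
    C=np.c_[(u-m["cx"])/f*z,(v-m["cy"])/f*z,z]
    return (C-m["t"])@m["R"]
def proj(cam,X):
    m=r.camera_model(cam);f=240/np.tan(np.radians(m["vertical_fov"]/2))
    c=np.atleast_2d(X)@m["R"].T+m["t"];return c[:,:2]/c[:,2:]*f+[m["cx"],m["cy"]]
E
python3 - <<'E'
from h import *
ims=[]
for n in("top","side"):
    p,d=r.capture(n);im=p[:,:,::-1].copy()
    for q in ("lid","square_box"):
        c=r.cut_out(n,q)
        if not c:continue
        P=pts(n,d,c[0]["mask"]);print(n,q,len(P),np.percentile(P[:,2],[5,25,50,75,95]).round(4))
        zm=np.median(P[:,2]) if q=="lid" else .08
        T=P[abs(P[:,2]-.094)<.008] if q=="lid" else P[P[:,2]>.06]
        rect=cv2.minAreaRect((T[:,:2]*1000).astype(np.float32));print(rect, len(T),T.mean(0))
        if len(T)>50:
            A=np.c_[T[:,:2]-T[:,:2].mean(0),np.ones(len(T))];print(np.linalg.lstsq(A,T[:,2],rcond=None)[0])
            bp=np.c_[cv2.boxPoints(rect)/1000,np.full(4,.094)]
            print(bp.round(3).tolist())
            cv2.polylines(im,[proj(n,bp).astype(int)],True,(0,0,255),1)
    cv2.imwrite(f"pics/{n}1.png",im)
E
```

```text
top lid 11467 [0.0917 0.0933 0.0941 0.0949 0.096 ]
((572.1784057617188, 188.92935180664062), (132.05349731445312, 181.8239288330078), 13.314801216125488) 11150 [0.5700618  0.18811527 0.0941141 ]
[0.00268124 0.00012138 0.0941141 ]
[[0.487, 0.262, 0.094], [0.529, 0.085, 0.094], [0.657, 0.116, 0.094], [0.615, 0.293, 0.094]]
top square_box 6902 [0.0437 0.0828 0.084  0.0849 0.086 ]
((542.69384765625, -167.89358520507812), (111.21791076660156, 112.51509094238281), 25.31810188293457) 5998 [ 0.54035656 -0.16502633  0.0836686 ]
[ 0.0119211  -0.02608247  0.0836686 ]
[[0.468, -0.141, 0.094], [0.516, -0.243, 0.094], [0.617, -0.195, 0.094], [0.569, -0.093, 0.094]]
side lid 7249 [0.072  0.0884 0.0928 0.0935 0.0944]
((569.6556396484375, 188.67691040039062), (133.75314331054688, 183.99136352539062), 13.91058349609375) 5667 [0.56448778 0.17800579 0.0928542 ]
[0.00592466 0.00640728 0.0928542 ]
[[0.483, 0.262, 0.094], [0.527, 0.083, 0.094], [0.657, 0.115, 0.094], [0.612, 0.294, 0.094]]
side square_box 14714 [0.0106 0.044  0.0823 0.0832 0.0841]
((540.666259765625, -167.3394012451172), (114.43826293945312, 111.40126037597656), 25.366756439208984) 10123 [ 0.52979157 -0.17585335  0.08085911]
[0.05762351 0.03814985 0.08085911]
[[0.465, -0.142, 0.094], [0.513, -0.242, 0.094], [0.616, -0.193, 0.094], [0.569, -0.092, 0.094]]
```

View pics/top1.png

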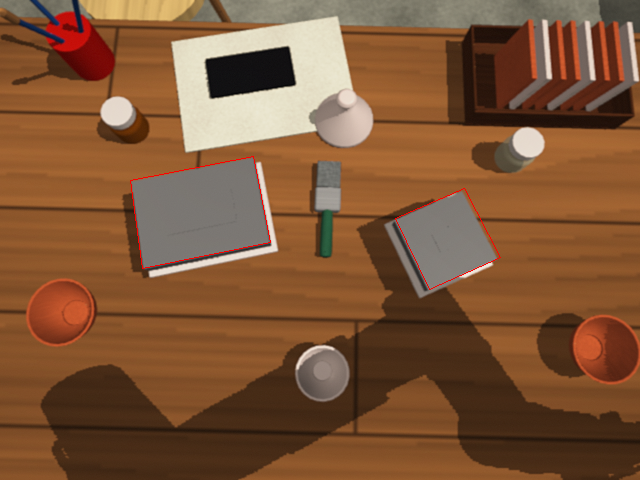

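View pics/side1.png

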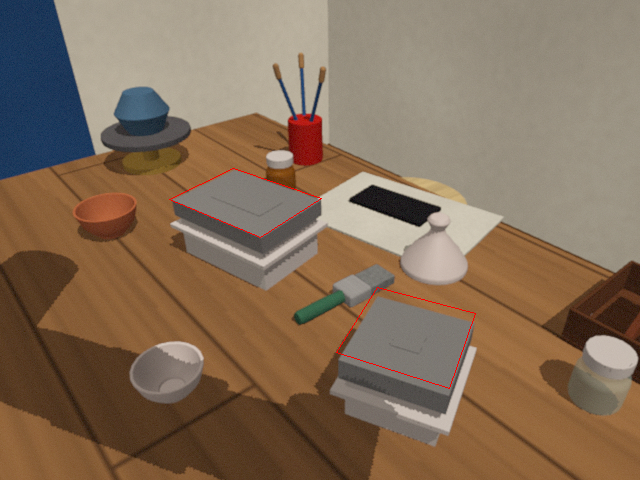

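```bash
cat >> h.py <<'E'
from scipy.spatial.transform import Rotation as Ro
def toolR(): return Ro.from_euler('xyz',r.get_state()["eef_rot"],degrees=True).as_matrix()
th=np.radians(13.5);L=np.array([.5712,.1888])
ex=np.array([np.cos(th),np.sin(th)]);ey=np.array([-np.sin(th),np.cos(th)])
def corner(a,b): return L+a*.048*ex+b*.073*ey
def go(a,b,z):
    s=r.get_state();R=toolR();d=np.r_[corner(a,b),z]-s["tcp_pos"]
    yaw=np.degrees(np.arctan2(R[1,1],R[0,1]))
    print("t",s["time_s"],"tcp",s["tcp_pos"].round(4),"F",s["contact_force"].round(1),"w",s["gripper_width"],"j",s["joints"].round(0))
    print("target",corner(a,b),"tool delta m",(R.T@d).round(4),"shares",(R.T@d/.02).round(2),"jaw yaw",yaw.round(1),"down",R[:,0].round(3))
E
python3 - <<'E'
from h import *
print(toolR().round(3))
go(-1,-1,.16)
E
```

```text
[[ 0.    -0.33   0.944]
 [-0.     0.944  0.33 ]
 [-1.    -0.     0.   ]]
t 1.0 tcp [ 0.2224 -0.6373  0.2376] F [0.7 0.1 0.4] w 0.08763137689075522 j [-54.  21.   1.  -0. -70. -17.]
target [0.54156776 0.10661162] tool delta m [0.0776 0.5972 0.5465] shares [ 3.88 29.86 27.32] jaw yaw 109.2 down [ 0. -0. -1.]
```

Request:
arm_command([
  {"dy": 0.9,"dz": 0.8},
  {"dy": 1,"dz": 0.9},
  {"dy": 1,"dz": 0.9},
  {"dy": 1,"dz": 0.9},
  {"dy": 1,"dz": 0.9},
  {"dy": 1,"dz": 0.9},
  {"dy": 1,"dz": 0.9},
  {"dy": 1,"dz": 0.9},
  {"dy": 1,"dz": 0.9},
  {"dy": 1,"dz": 0.9},
  {"dy": 1,"dz": 0.9},
  {"dy": 1,"dz": 0.9},
  {"dy": 1,"dz": 0.9},
  {"dy": 1,"dz": 0.9},
  {"dy": 1,"dz": 0.9},
  {"dy": 1,"dz": 0.9,"wx": 0.3},
  {"dy": 1,"dz": 0.9,"wx": 0.3},
  {"dy": 1,"dz": 0.9,"wx": 0.3},
  {"dy": 1,"dz": 0.9,"wx": 0.3},
  {"dy": 1,"dz": 0.9},
], fingers=1, force=30)

```text
schema error: expected keys dx, dy, dz, wx, wy, wz
```

```bash
python3 -c "
from h import *
go(-1,-1,.13)"
```

```text
t 1.0 tcp [ 0.2224 -0.6373  0.2376] F [0.7 0.1 0.4] w 0.08763137689075522 j [-54.  21.   1.  -0. -70. -17.]
target [0.54156776 0.10661162] tool delta m [0.1076 0.5972 0.5465] shares [ 5.38 29.86 27.32] jaw yaw 109.2 down [ 0. -0. -1.]
```

All keys are needed.

Request:
arm_command([
  {"dx": 0,"dy": 0.9,"dz": 0.8,"wx": 0,"wy": 0,"wz": 0},
  {"dx": 0,"dy": 1,"dz": 0.9,"wx": 0,"wy": 0,"wz": 0},
  {"dx": 0,"dy": 1,"dz": 0.9,"wx": 0,"wy": 0,"wz": 0},
  {"dx": 0,"dy": 1,"dz": 0.9,"wx": 0,"wy": 0,"wz": 0},
  {"dx": 0,"dy": 1,"dz": 0.9,"wx": 0,"wy": 0,"wz": 0},
  {"dx": 0,"dy": 1,"dz": 0.9,"wx": 0,"wy": 0,"wz": 0},
  {"dx": 0,"dy": 1,"dz": 0.9,"wx": 0,"wy": 0,"wz": 0},
  {"dx": 0,"dy": 1,"dz": 0.9,"wx": 0,"wy": 0,"wz": 0},
  {"dx": 0,"dy": 1,"dz": 0.9,"wx": 0,"wy": 0,"wz": 0},
  {"dx": 0,"dy": 1,"dz": 0.9,"wx": 0,"wy": 0,"wz": 0},
  {"dx": 0,"dy": 1,"dz": 0.9,"wx": 0,"wy": 0,"wz": 0},
  {"dx": 0,"dy": 1,"dz": 0.9,"wx": 0,"wy": 0,"wz": 0},
  {"dx": 0,"dy": 1,"dz": 0.9,"wx": 0,"wy": 0,"wz": 0},
  {"dx": 0,"dy": 1,"dz": 0.9,"wx": 0,"wy": 0,"wz": 0},
  {"dx": 0,"dy": 1,"dz": 0.9,"wx": 0,"wy": 0,"wz": 0},
  {"dx": 0,"dy": 1,"dz": 0.9,"wx": 0,"wy": 0,"wz": 0},
  {"dx": 0,"dy": 1,"dz": 0.9,"wx": 0,"wy": 0,"wz": 0},
  {"dx": 0,"dy": 1,"dz": 0.9,"wx": 0,"wy": 0,"wz": 0},
  {"dx": 0,"dy": 1,"dz": 0.9,"wx": 0,"wy": 0,"wz": 0},
  {"dx": 0,"dy": 1,"dz": 0.9,"wx": 0,"wy": 0,"wz": 0},
], fingers=1, force=30)

```text
time_s: 2.67
tcp_pos: [0.4357, -0.1256, 0.2389]
eef_rot: [-28.1, 89.6, -9.3]
contact_force: [0.6, -0.2, -0.0]
gripper_width: 0.0008
```

```bash
python3 -c "
from h import *
go(-1,-1,.13)"
```

```text
t 2.6667 tcp [ 0.4357 -0.1256  0.2389] F [ 0.6 -0.2 -0. ] w 0.0007844159619952 j [  9.  -1. -26.   0. -65. -80.]
target [0.54156776 0.10661162] tool delta m [0.1094 0.186  0.1744] shares [5.47 9.3  8.72] jaw yaw 108.8 down [ 0.007 -0.001 -1.   ]
```

Request:
arm_command([
  {"dx": 0,"dy": 1,"dz": 0.95,"wx": 0.25,"wy": 0,"wz": 0},
  {"dx": 0,"dy": 1,"dz": 0.95,"wx": 0.25,"wy": 0,"wz": 0},
  {"dx": 0,"dy": 1,"dz": 0.95,"wx": 0.25,"wy": 0,"wz": 0},
  {"dx": 0,"dy": 1,"dz": 0.95,"wx": 0.25,"wy": 0,"wz": 0},
  {"dx": 0.5,"dy": 1,"dz": 0.95,"wx": 0.2,"wy": 0,"wz": 0},
  {"dx": 0.9,"dy": 1,"dz": 0.95,"wx": 0,"wy": 0,"wz": 0},
  {"dx": 0.9,"dy": 1,"dz": 0.95,"wx": 0,"wy": 0,"wz": 0},
  {"dx": 0.9,"dy": 1,"dz": 0.95,"wx": 0,"wy": 0,"wz": 0},
  {"dx": 0.9,"dy": 0.8,"dz": 0.7,"wx": 0,"wy": 0,"wz": 0},
  {"dx": 0.8,"dy": 0.3,"dz": 0.2,"wx": 0,"wy": 0,"wz": 0},
  {"dx": 0,"dy": 0,"dz": 0,"wx": 0,"wy": 0,"wz": 0},
])

```text
time_s: 3.58
tcp_pos: [0.5622, 0.1124, 0.1435]
eef_rot: [-5.5, 88.8, 7.9]
contact_force: [-1.3, -0.3, 0.1]
gripper_width: 0.0004
```

```bash
python3 -c "
from h import *
go(-1,-1,.107)"
```

```text
t 3.5833 tcp [0.5622 0.1124 0.1435] F [-1.3 -0.3  0.1] w 0.00037508318488620776 j [  31.   15.  -21.    1.  -53. -108.]
target [0.54156776 0.10661162] tool delta m [ 0.0361 -0.0008 -0.0222] shares [ 1.8  -0.04 -1.11] jaw yaw 103.4 down [ 0.021  0.003 -1.   ]
```

Request:
arm_command([
  {"dx": 0.4,"dy": 0,"dz": -0.7,"wx": 0,"wy": 0.26,"wz": 0},
  {"dx": 0.7,"dy": 0,"dz": -0.5,"wx": 0,"wy": 0,"wz": 0},
  {"dx": 0.5,"dy": 0,"dz": 0,"wx": 0,"wy": 0,"wz": 0},
  {"dx": 0,"dy": 0,"dz": 0,"wx": 0,"wy": 0,"wz": 0},
])

```text
time_s: 3.92
tcp_pos: [0.5365, 0.1053, 0.1109]
eef_rot: [-143.5, 89.8, -130.0]
contact_force: [-0.1, -0.4, -0.0]
gripper_width: 0.0004
```

```bash
python3 -c "
from h import *
go(-1,-1,.095)"
```

```text
t 3.9167 tcp [0.5365 0.1053 0.1109] F [-0.1 -0.4 -0. ] w 0.00037349270444597584 j [  32.   15.  -25.    0.  -50. -108.]
target [0.54156776 0.10661162] tool delta m [0.0159 0.0001 0.0053] shares [0.79 0.   0.26] jaw yaw 103.4 down [-0.002 -0.003 -1.   ]
```

Request:
arm_command([
  {"dx": 0.25,"dy": 0,"dz": 0.1,"wx": 0,"wy": 0,"wz": 0},
  {"dx": 0.2,"dy": 0,"dz": 0,"wx": 0,"wy": 0,"wz": 0},
  {"dx": 0.2,"dy": 0,"dz": 0,"wx": 0,"wy": 0,"wz": 0},
  {"dx": 0.15,"dy": 0,"dz": 0,"wx": 0,"wy": 0,"wz": 0},
])

```text
time_s: 4.25
tcp_pos: [0.5391, 0.105, 0.0991]
eef_rot: [-93.5, 89.9, -80.1]
contact_force: [-6.1, 0.5, 10.6]
gripper_width: 0.0002
```

```bash
python3 -c "
from h import *
go(-1,-1,.095)"
```

```text
t 4.25 tcp [0.5391 0.105  0.0991] F [-6.1  0.5 10.6] w 0.00020375882788879168 j [  32.   16.  -26.    0.  -48. -108.]
target [0.54156776 0.10661162] tool delta m [0.0041 0.0011 0.0028] shares [0.21 0.05 0.14] jaw yaw 103.4 down [ 0.    -0.001 -1.   ]
```

Request:
arm_command([
  {"dx": 0.15,"dy": 0,"dz": 0,"wx": 0,"wy": 0,"wz": 0},
  {"dx": 0.15,"dy": 0,"dz": 0,"wx": 0,"wy": 0,"wz": 0},
  {"dx": 0.15,"dy": 0,"dz": 0,"wx": 0,"wy": 0,"wz": 0},
])

```text
time_s: 4.5
tcp_pos: [0.5394, 0.1048, 0.0965]
eef_rot: [-26.3, 89.9, -12.9]
contact_force: [-16.5, 2.5, 32.1]
gripper_width: 0.0004
```

```bash
python3 -c "
from h import *
go(-1,-1,.095)"
```

```text
t 4.5 tcp [0.5394 0.1048 0.0965] F [-16.5   2.5  32.1] w 0.00043946104965260173 j [  31.   17.  -26.    0.  -48. -108.]
target [0.54156776 0.10661162] tool delta m [0.0015 0.0013 0.0025] shares [0.08 0.06 0.12] jaw yaw 103.5 down [ 0.002 -0.001 -1.   ]
```

Request:
arm_command([
  {"dx": -0.8,"dy": 0,"dz": 0,"wx": 0,"wy": 0,"wz": 0},
  {"dx": -1,"dy": 0,"dz": 0,"wx": 0,"wy": 0,"wz": 0},
  {"dx": -0.6,"dy": 0.3,"dz": 0.2,"wx": 0,"wy": 0,"wz": 0},
  {"dx": 0,"dy": 1,"dz": 0.7,"wx": 0,"wy": 0,"wz": 0},
  {"dx": 0,"dy": 1,"dz": 0.7,"wx": 0,"wy": 0,"wz": 0},
  {"dx": 0,"dy": 1,"dz": 0.7,"wx": 0,"wy": 0,"wz": 0},
  {"dx": 0,"dy": 1,"dz": 0.7,"wx": 0,"wy": 0,"wz": 0},
  {"dx": 0,"dy": 1,"dz": 0.7,"wx": 0,"wy": 0,"wz": 0},
  {"dx": 0,"dy": 1,"dz": 0.7,"wx": 0,"wy": 0,"wz": 0},
  {"dx": 0,"dy": 0.9,"dz": 0.6,"wx": 0,"wy": 0,"wz": 0},
  {"dx": 0,"dy": 0,"dz": 0,"wx": 0,"wy": 0,"wz": 0},
])

```text
time_s: 5.42
tcp_pos: [0.612, 0.2735, 0.1584]
eef_rot: [13.5, 88.9, 26.7]
contact_force: [0.7, -0.6, 0.6]
gripper_width: 0.0004
```

```bash
cat > lz.py <<'E'
from h import *
import sys
for n in ("top","side"):
    p,d=r.capture(n);cv2.imwrite(f"pics/{n}{sys.argv[1]}.png",p[:,:,::-1])
    P=pts(n,d,np.ones_like(d,bool))
    for a in(-1,1):
        for b in(-1,1):
            c=corner(a,b);k=(np.hypot(*(P[:,:2]-c).T)<.009)&(P[:,2]<.112)&(P[:,2]>.07);print(n,a,b,k.sum(),np.median(P[k,2]).round(4) if k.sum() else None)
E
python3 lz.py a; python3 -c "
from h import *
go(1,1,.125)"
```

```text
top -1 -1 118 0.0929
top -1 1 125 0.094
top 1 -1 114 0.0933
top 1 1 116 0.0938
side -1 -1 68 0.0922
side -1 1 52 0.0933
side 1 -1 52 0.092
side 1 1 42 0.093
t 5.5167 tcp [0.6106 0.2708 0.1582] F [ 0.8 -0.1 -0.5] w 0.0007100349521042138 j [  41.   23.   -7.    0.  -59. -118.]
target [0.60083224 0.27098838] tool delta m [ 0.033   0.0022 -0.01  ] shares [ 1.65  0.11 -0.5 ] jaw yaw 103.1 down [ 0.015  0.007 -1.   ]
```

View pics/topa.png

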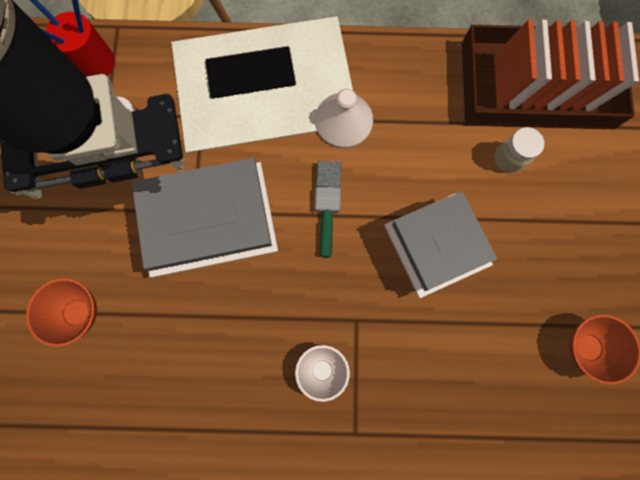

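View pics/sidea.png

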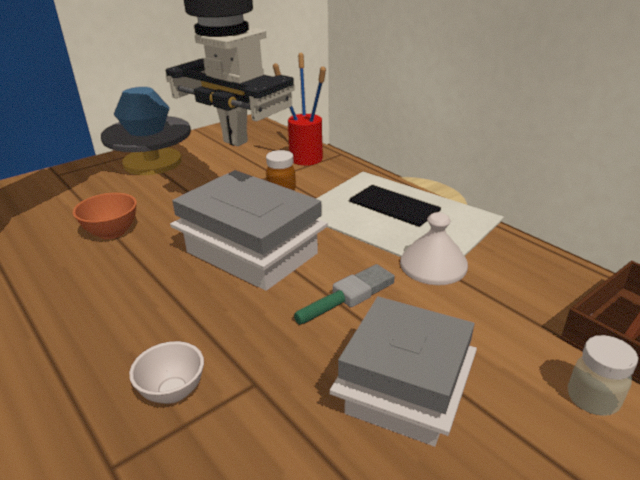

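```bash
python3 -c "
from h import *
s=r.get_state();t=s['tcp_pos']-[0,0,.011]
for n in ('top','side'):print(n,proj(n,t),proj(n,s['tcp_pos']+[0,0,.05]))
# depth-based: points above .13 near
p,d=r.capture('side');P=pts('side',d,np.ones_like(d,bool))
k=(np.hypot(*(P[:,:2]-t[:2]).T)<.12)&(P[:,2]>.1)&(P[:,2]<.2)
Q=P[k]
for z in np.arange(.1,.2,.01):
  q=Q[abs(Q[:,2]-z)<.005]
  if len(q):print(z.round(3),len(q),np.median(q,0).round(3))
"
python3 - <<'E'
import cv2
a=cv2.imread('pics/sidea.png')[60:300,120:360];cv2.imwrite('pics/ca.png',cv2.resize(a,None,fx=2.5,fy=2.5))
E
```

```text
top [[130.55400225 172.17919721]] [[110.00708609 155.56620057]]
side [[235.96614802 142.15454745]] [[231.58469503 103.74495613]]
0.15 104 [0.601 0.26  0.152]
0.16 149 [0.601 0.258 0.16 ]
0.17 154 [0.601 0.259 0.17 ]
0.18 170 [0.601 0.257 0.18 ]
0.19 177 [0.601 0.258 0.19 ]
```

View pics/ca.png

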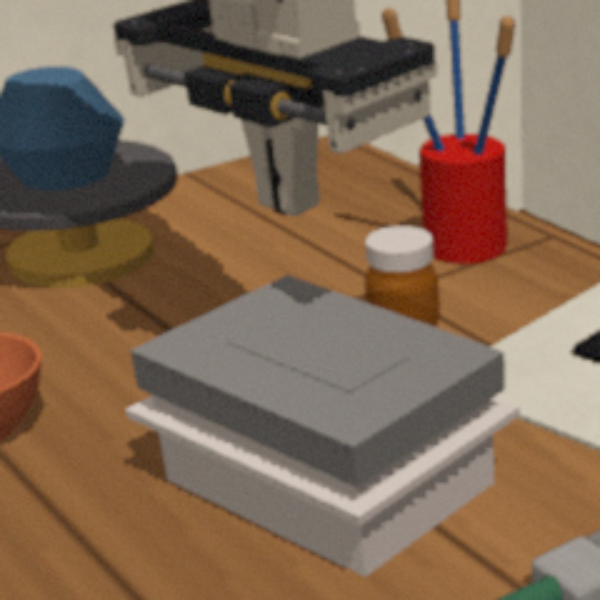

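```bash
cat > pl.py <<'E'
from h import *
def fit(n,d,mask):
    P=pts(n,d,mask);D=P[:,:2]-L;loc=np.c_[D@ex,D@ey]
    k=(abs(P[:,2]-.09)<.03)&(abs(loc[:,0])<.06)&(abs(loc[:,1])<.085)
    A=np.c_[loc[k],np.ones(k.sum())];z=P[k,2]
    for i in range(4):
        c=np.linalg.lstsq(A,z,rcond=None)[0];g=abs(A@c-z)<.003;A,z=A[g],z[g]
    print(n,k.sum(),len(z),"corner z",{(a,b):round(float(c@[a*.048,b*.073,1])*1000,1) for a in(-1,1) for b in(-1,1)},"rms",(A@c-z).std().round(4))
def now():
    for n in("top","side"):
        p,d=r.capture(n);cv2.imwrite(f"pics/{n}_{r.get_state()['time_s']:.2f}.png",p[:,:,::-1])
        ms=r.cut_out(n,"lid");
        if ms: fit(n,d,ms[0]["mask"])
        if ms and n=="top":
            T=pts(n,d,ms[0]["mask"]);T=T[abs(T[:,2]-.09)<.012];rc=cv2.minAreaRect((T[:,:2]*1000).astype(np.float32));print(rc)
if __name__=="__main__":
    for n in("top","side"):fit(n,np.load(f"pics/{n}0.npy"),np.ones((480,640),bool))
    now()
E
python3 pl.py
```

```text
top 9533 9433 corner z {(-1, -1): 94.3, (-1, 1): 94.1, (1, -1): 94.3, (1, 1): 94.2} rms 0.0011
side 4416 4357 corner z {(-1, -1): 93.3, (-1, 1): 93.5, (1, -1): 93.1, (1, 1): 93.3} rms 0.0008
side 4417 4405 corner z {(-1, -1): 92.4, (-1, 1): 93.5, (1, -1): 92.2, (1, 1): 93.3} rms 0.0007
```

Request:
arm_command([
  {"dx": 0.7,"dy": 0.1,"dz": -0.35,"wx": 0,"wy": 0.2,"wz": -0.05},
  {"dx": 0.8,"dy": 0,"dz": 0,"wx": 0,"wy": 0,"wz": 0},
  {"dx": 0.7,"dy": 0,"dz": 0,"wx": 0,"wy": 0,"wz": 0},
  {"dx": 0,"dy": 0,"dz": 0,"wx": 0,"wy": 0,"wz": 0},
])

```text
time_s: 6.1
tcp_pos: [0.602, 0.2678, 0.1139]
eef_rot: [54.0, 89.9, 66.8]
contact_force: [-1.0, -0.7, -1.4]
gripper_width: 0.0004
```

```bash
python3 -c "
from h import *
go(1,1,.095)"
```

```text
t 6.1 tcp [0.602  0.2678 0.1139] F [-1.  -0.7 -1.4] w 0.0004140039022120369 j [  41.   25.  -10.   -0.  -55. -118.]
target [0.60083224 0.27098838] tool delta m [ 0.0189  0.0033 -0.0005] shares [ 0.94  0.17 -0.02] jaw yaw 102.8 down [ 0.001  0.002 -1.   ]
```

Request:
arm_command([
  {"dx": 0.3,"dy": 0.15,"dz": 0,"wx": 0,"wy": 0,"wz": 0},
  {"dx": 0.2,"dy": 0,"dz": 0,"wx": 0,"wy": 0,"wz": 0},
  {"dx": 0.2,"dy": 0,"dz": 0,"wx": 0,"wy": 0,"wz": 0},
])

```text
time_s: 6.35
tcp_pos: [0.6014, 0.2707, 0.1015]
eef_rot: [34.0, 89.9, 46.9]
contact_force: [-4.5, -0.5, 13.5]
gripper_width: 0.0001
```

Request:
arm_command([
  {"dx": 0.2,"dy": 0,"dz": 0,"wx": 0,"wy": 0,"wz": 0},
  {"dx": 0.2,"dy": 0,"dz": 0,"wx": 0,"wy": 0,"wz": 0},
])

```text
time_s: 6.52
tcp_pos: [0.6018, 0.271, 0.0972]
eef_rot: [13.1, 89.8, 26.0]
contact_force: [-11.2, -2.9, 29.8]
gripper_width: 0.0001
```

```bash
python3 pl.py; python3 -c "
from h import *
go(1,1,.095)"
```

```text
top 9533 9433 corner z {(-1, -1): 94.3, (-1, 1): 94.1, (1, -1): 94.3, (1, 1): 94.2} rms 0.0011
side 4416 4357 corner z {(-1, -1): 93.3, (-1, 1): 93.5, (1, -1): 93.1, (1, 1): 93.3} rms 0.0008
top 8381 8325 corner z {(-1, -1): 104.1, (-1, 1): 95.2, (1, -1): 94.7, (1, 1): 85.8} rms 0.0011
((571.9484252929688, 188.30819702148438), (133.42398071289062, 183.10154724121094), 13.60605525970459)
side 3368 3368 corner z {(-1, -1): 103.3, (-1, 1): 94.6, (1, -1): 93.5, (1, 1): 84.9} rms 0.0007
t 6.7167 tcp [0.6018 0.271  0.0975] F [-7.  -1.1 12.6] w 0.0005560745239456868 j [  41.   25.  -11.    0.  -53. -118.]
target [0.60083224 0.27098838] tool delta m [ 0.0025  0.0002 -0.001 ] shares [ 0.13  0.01 -0.05] jaw yaw 102.9 down [ 0.004  0.002 -1.   ]
```

Request:
arm_command([
  {"dx": 0.2,"dy": 0,"dz": 0,"wx": 0,"wy": 0,"wz": 0},
  {"dx": 0.2,"dy": 0,"dz": 0,"wx": 0,"wy": 0,"wz": 0},
])

```text
time_s: 6.88
tcp_pos: [0.6019, 0.271, 0.0972]
eef_rot: [4.8, 89.6, 17.8]
contact_force: [-13.9, -2.5, 29.5]
gripper_width: 0.0004
```

```bash
python3 pl.py|tail -4; python3 -c "
from h import *
go(1,1,.095)"
```

```text
side 4416 4357 corner z {(-1, -1): 93.3, (-1, 1): 93.5, (1, -1): 93.1, (1, 1): 93.3} rms 0.0008
top 8422 8367 corner z {(-1, -1): 104.2, (-1, 1): 95.2, (1, -1): 94.7, (1, 1): 85.8} rms 0.0011
((572.1721801757812, 188.38970947265625), (134.12655639648438, 183.01304626464844), 13.233707427978516)
side 3377 3357 corner z {(-1, -1): 103.2, (-1, 1): 94.5, (1, -1): 93.4, (1, 1): 84.7} rms 0.0007
t 7.0833 tcp [0.6019 0.271  0.0972] F [-11.1  -2.1  25.3] w 0.00031854054060152364 j [  41.   25.  -12.    0.  -53. -118.]
target [0.60083224 0.27098838] tool delta m [ 0.0022  0.0002 -0.0011] shares [ 0.11  0.01 -0.05] jaw yaw 103.0 down [ 0.007  0.003 -1.   ]
```

Request:
arm_command([
  {"dx": -0.6,"dy": 0,"dz": 0,"wx": 0,"wy": 0,"wz": 0},
  {"dx": -1,"dy": 0,"dz": 0,"wx": 0,"wy": 0,"wz": 0},
  {"dx": -1,"dy": 0,"dz": 0,"wx": 0,"wy": 0,"wz": 0},
])

```text
time_s: 7.33
tcp_pos: [0.5994, 0.2699, 0.1497]
eef_rot: [-6.3, 89.8, 6.8]
contact_force: [0.5, -0.3, -0.0]
gripper_width: 0.0006
```

```bash
python3 pl.py|tail -3; python3 -c "
from h import *
go(1,-1,.14)"
```

```text
top 9166 9099 corner z {(-1, -1): 100.8, (-1, 1): 95.0, (1, -1): 94.3, (1, 1): 88.4} rms 0.0011
((572.4620361328125, 188.2357177734375), (133.27682495117188, 181.83584594726562), 13.213427543640137)
side 4712 4711 corner z {(-1, -1): 89.7, (-1, 1): 94.0, (1, -1): 92.6, (1, 1): 96.9} rms 0.0008
t 7.5333 tcp [0.5999 0.2704 0.1497] F [-0.8 -0.   0.1] w 0.0006024980677613295 j [  41.   22.   -9.    0.  -59. -118.]
target [0.63491527 0.12902237] tool delta m [ 0.0096 -0.1456  0.0022] shares [ 0.48 -7.28  0.11] jaw yaw 103.0 down [ 0.006  0.002 -1.   ]
```

Request:
arm_command([
  {"dx": 0,"dy": -0.7,"dz": 0,"wx": 0,"wy": 0.1,"wz": 0},
  {"dx": 0,"dy": -1,"dz": 0,"wx": 0,"wy": 0,"wz": 0},
  {"dx": 0,"dy": -1,"dz": 0,"wx": 0,"wy": 0,"wz": 0},
  {"dx": 0,"dy": -1,"dz": 0,"wx": 0,"wy": 0,"wz": 0},
  {"dx": 0,"dy": -1,"dz": 0,"wx": 0,"wy": 0,"wz": 0},
  {"dx": 0,"dy": -1,"dz": 0.1,"wx": 0,"wy": 0,"wz": 0},
  {"dx": 0.5,"dy": -1,"dz": 0.1,"wx": 0,"wy": 0,"wz": 0},
  {"dx": 0.5,"dy": -0.5,"dz": 0,"wx": 0,"wy": 0,"wz": 0},
  {"dx": 0.5,"dy": 0,"dz": 0,"wx": 0,"wy": 0,"wz": 0},
  {"dx": 0,"dy": 0,"dz": 0,"wx": 0,"wy": 0,"wz": 0},
])

```text
time_s: 8.37
tcp_pos: [0.6329, 0.12, 0.1086]
eef_rot: [-175.2, 89.0, -162.2]
contact_force: [-0.4, -0.8, -0.2]
gripper_width: 0.0002
```

```bash
python3 -c "
from h import *
go(1,-1,.095)"
```

```text
t 8.3667 tcp [0.6329 0.12   0.1086] F [-0.4 -0.8 -0.2] w 0.00016957123993566236 j [  28.   24.  -12.   -0.  -55. -105.]
target [0.63491527 0.12902237] tool delta m [0.0135 0.0084 0.0042] shares [0.67 0.42 0.21] jaw yaw 103.0 down [-0.017 -0.005 -1.   ]
```

Request:
arm_command([
  {"dx": 0.05,"dy": 0.35,"dz": 0.15,"wx": 0,"wy": -0.22,"wz": 0},
  {"dx": 0.2,"dy": 0,"dz": 0,"wx": 0,"wy": 0,"wz": 0},
  {"dx": 0.2,"dy": 0,"dz": 0,"wx": 0,"wy": 0,"wz": 0},
  {"dx": 0.2,"dy": 0,"dz": 0,"wx": 0,"wy": 0,"wz": 0},
])

```text
time_s: 8.7
tcp_pos: [0.6343, 0.1279, 0.0961]
eef_rot: [-105.6, 89.7, -92.4]
contact_force: [-3.8, -3.7, 19.6]
gripper_width: 0.0003
```

Request:
arm_command([
  {"dx": 0.2,"dy": 0,"dz": 0,"wx": 0,"wy": 0,"wz": 0},
  {"dx": 0.2,"dy": 0,"dz": 0,"wx": 0,"wy": 0,"wz": 0},
])

```text
time_s: 8.87
tcp_pos: [0.6345, 0.1279, 0.0958]
eef_rot: [-90.4, 89.5, -76.9]
contact_force: [-13.9, -2.8, 34.8]
gripper_width: 0.0005
```

```bash
python3 pl.py|tail -3; python3 -c "
from h import *
go(1,-1,.095)"
```

```text
top 8159 8078 corner z {(-1, -1): 87.3, (-1, 1): 94.3, (1, -1): 85.0, (1, 1): 92.1} rms 0.0011
((572.5272827148438, 188.3109893798828), (131.8814239501953, 181.66824340820312), 13.053810119628906)
side 4362 4347 corner z {(-1, -1): 86.2, (-1, 1): 93.7, (1, -1): 83.7, (1, 1): 91.1} rms 0.0008
t 9.0667 tcp [0.6345 0.1279 0.0958] F [-10.9  -3.8  29. ] w 0.0005613491586248315 j [  29.   25.  -13.    1.  -52. -106.]
target [0.63491527 0.12902237] tool delta m [0.0008 0.001  0.0007] shares [0.04 0.05 0.03] jaw yaw 103.5 down [ 0.002 -0.008 -1.   ]
```

Hard stop at the third corner. Now the last one (-1,1).

Request:
arm_command([
  {"dx": -0.6,"dy": 0,"dz": 0,"wx": 0,"wy": 0,"wz": 0.1},
  {"dx": -1,"dy": 0,"dz": 0,"wx": 0,"wy": 0,"wz": 0},
  {"dx": -0.8,"dy": 0.3,"dz": -0.2,"wx": 0,"wy": 0,"wz": 0},
  {"dx": 0,"dy": 1,"dz": -0.7,"wx": 0,"wy": 0,"wz": 0},
  {"dx": 0,"dy": 1,"dz": -0.7,"wx": 0,"wy": 0,"wz": 0},
  {"dx": 0,"dy": 1,"dz": -0.7,"wx": 0,"wy": 0,"wz": 0},
  {"dx": 0,"dy": 1,"dz": -0.7,"wx": 0,"wy": 0,"wz": 0},
  {"dx": 0,"dy": 1,"dz": -0.7,"wx": 0,"wy": 0,"wz": 0},
  {"dx": 0,"dy": 1,"dz": -0.7,"wx": 0,"wy": 0,"wz": 0},
  {"dx": 0,"dy": 0.6,"dz": -0.3,"wx": 0,"wy": 0,"wz": 0},
  {"dx": 0,"dy": 0,"dz": 0,"wx": 0,"wy": 0,"wz": 0},
])

```text
time_s: 9.98
tcp_pos: [0.5023, 0.2499, 0.1482]
eef_rot: [155.6, 89.9, 169.6]
contact_force: [0.6, 0.4, 0.2]
gripper_width: 0.0008
```

```bash
python3 -c "
from h import *
go(-1,1,.110)"
```

```text
t 9.9833 tcp [0.5023 0.2499 0.1482] F [0.6 0.4 0.2] w 0.0008154464557466727 j [  46.   14.  -21.   -0.  -55. -122.]
target [0.50748473 0.24857763] tool delta m [ 0.0382 -0.0026  0.0048] shares [ 1.91 -0.13  0.24] jaw yaw 104.0 down [-0.001  0.    -1.   ]
```

Request:
arm_command([
  {"dx": 0.7,"dy": -0.1,"dz": 0.2,"wx": 0,"wy": 0,"wz": 0},
  {"dx": 0.9,"dy": 0,"dz": 0.05,"wx": 0,"wy": 0,"wz": 0},
  {"dx": 0.2,"dy": 0,"dz": 0,"wx": 0,"wy": 0,"wz": 0},
  {"dx": 0.2,"dy": 0,"dz": 0,"wx": 0,"wy": 0,"wz": 0},
  {"dx": 0.2,"dy": 0,"dz": 0,"wx": 0,"wy": 0,"wz": 0},
])

```text
time_s: 10.4
tcp_pos: [0.5075, 0.2527, 0.105]
eef_rot: [49.9, 89.9, 64.3]
contact_force: [-2.7, 1.8, 6.0]
gripper_width: -0.0
```

Request:
arm_command([
  {"dx": 0.2,"dy": 0,"dz": 0,"wx": 0,"wy": 0,"wz": 0},
  {"dx": 0.2,"dy": 0,"dz": 0,"wx": 0,"wy": 0,"wz": 0},
])

```text
time_s: 10.57
tcp_pos: [0.508, 0.2529, 0.0983]
eef_rot: [38.4, 89.8, 52.9]
contact_force: [-4.2, -0.8, 8.6]
gripper_width: 0.0
```

```bash
python3 pl.py|tail -3; python3 -c "
from h import *
go(-1,1,.095)"
```

```text
top 5895 5838 corner z {(-1, -1): 85.4, (-1, 1): 87.1, (1, -1): 84.4, (1, 1): 86.1} rms 0.0011
((572.7549438476562, 187.1770477294922), (132.07456970214844, 180.77789306640625), 12.50217056274414)
side 4319 4318 corner z {(-1, -1): 83.9, (-1, 1): 85.9, (1, -1): 83.3, (1, 1): 85.3} rms 0.0008
t 10.7667 tcp [0.5081 0.2528 0.0979] F [-0.1  1.   0.5] w 0.0008028082580840009 j [  46.   18.  -23.   -0.  -49. -122.]
target [0.50748473 0.24857763] tool delta m [ 0.0029 -0.004  -0.0017] shares [ 0.14 -0.2  -0.08] jaw yaw 104.5 down [ 0.002  0.002 -1.   ]
```

Request:
arm_command([
  {"dx": 0.2,"dy": 0,"dz": 0,"wx": 0,"wy": 0,"wz": 0},
  {"dx": 0.2,"dy": 0,"dz": 0,"wx": 0,"wy": 0,"wz": 0},
])

```text
time_s: 10.93
tcp_pos: [0.5086, 0.2531, 0.0949]
eef_rot: [19.8, 89.8, 34.3]
contact_force: [-27.9, -4.9, 67.1]
gripper_width: 0.0006
```

Request:
arm_command([
  {"dx": 0.2,"dy": 0,"dz": 0,"wx": 0,"wy": 0,"wz": 0},
  {"dx": 0.2,"dy": 0,"dz": 0,"wx": 0,"wy": 0,"wz": 0},
])

```text
time_s: 11.1
tcp_pos: [0.5085, 0.253, 0.0951]
eef_rot: [10.7, 89.6, 25.5]
contact_force: [-16.2, -4.0, 35.6]
gripper_width: 0.0004
```

```bash
python3 pl.py|tail -3; python3 -c "
from h import *
go(-1,1,.095)"
```

```text
top 5878 5825 corner z {(-1, -1): 84.3, (-1, 1): 84.1, (1, -1): 84.3, (1, 1): 84.1} rms 0.0011
((572.7730712890625, 186.8427734375), (131.83950805664062, 180.24801635742188), 12.265559196472168)
side 4262 4260 corner z {(-1, -1): 83.4, (-1, 1): 83.5, (1, -1): 83.3, (1, 1): 83.4} rms 0.0008
t 11.3 tcp [0.5084 0.253  0.0951] F [-16.   -2.9  36.4] w 0.0005215786219177492 j [  46.   18.  -24.    0.  -48. -122.]
target [0.50748473 0.24857763] tool delta m [ 0.0001 -0.0041 -0.0021] shares [ 0.  -0.2 -0.1] jaw yaw 104.7 down [ 0.006  0.003 -1.   ]
```

Request:
arm_command([
  {"dx": -0.6,"dy": 0,"dz": 0,"wx": 0,"wy": 0,"wz": 0},
  {"dx": -1,"dy": 0,"dz": 0,"wx": 0,"wy": 0,"wz": 0},
  {"dx": -1,"dy": 0,"dz": 0,"wx": 0,"wy": 0,"wz": 0},
  {"dx": -1,"dy": 0,"dz": -0.8,"wx": 0,"wy": 0,"wz": 0},
  {"dx": -1,"dy": 0,"dz": -0.8,"wx": 0,"wy": 0,"wz": 0},
  {"dx": -0.5,"dy": 0,"dz": 0,"wx": 0,"wy": 0,"wz": 0},
  {"dx": 0,"dy": 0,"dz": 0,"wx": 0,"wy": 0,"wz": 0},
])

```text
time_s: 11.88
tcp_pos: [0.4766, 0.2437, 0.2038]
eef_rot: [14.6, 89.4, 29.2]
contact_force: [1.1, 1.1, 0.2]
gripper_width: 0.0009
```

```bash
python3 pl.py; python3 -c "
from h import *
go(-1,-1,.107)"; ls -t pics|head -2; cp pics/$(ls -t pics|head -1) pics/fin.png
```

```text
top 9533 9433 corner z {(-1, -1): 94.3, (-1, 1): 94.1, (1, -1): 94.3, (1, 1): 94.2} rms 0.0011
side 4416 4357 corner z {(-1, -1): 93.3, (-1, 1): 93.5, (1, -1): 93.1, (1, 1): 93.3} rms 0.0008
top 6887 6826 corner z {(-1, -1): 84.2, (-1, 1): 84.3, (1, -1): 84.2, (1, 1): 84.3} rms 0.0011
((572.4661254882812, 187.7251434326172), (131.85662841796875, 182.04925537109375), 12.27586841583252)
side 4380 4380 corner z {(-1, -1): 83.3, (-1, 1): 83.4, (1, -1): 83.2, (1, 1): 83.3} rms 0.0008
t 12.0833 tcp [0.4757 0.2428 0.2001] F [ 0.3 -0.6 -0.5] w 0.0005459819866859294 j [  48.    9.  -20.    0.  -61. -124.]
target [0.54156776 0.10661162] tool delta m [ 0.0932 -0.1484  0.029 ] shares [ 4.66 -7.42  1.45] jaw yaw 104.6 down [ 0.004  0.001 -1.   ]
side_12.03.png
top_11.93.png
```

View pics/fin.png

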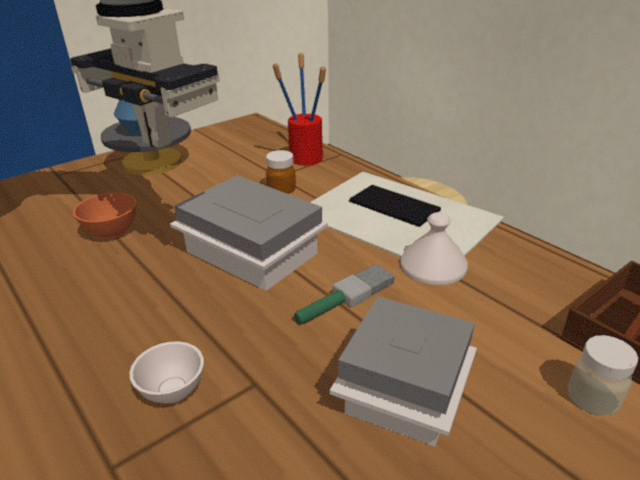

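```bash
python3 -c "
from plant import r
print(r.close_job())"
```

```text
the job is handed in; nothing more can be done
None
```

The lid is down and flat: all four corners are at the sealed height. I handed the job in at about 12 s, with the arm clear of everything. I pressed with the closed fingertips, one corner at a time to the hard stop, in the order (-x,-y), (+x,+y), (+x,-y), (-x,+y).

- **Final height:** the top camera put the four corners at 84.2–84.3 mm, against 94.1–94.3 mm at the start. The side camera read 83.2–83.4 mm, about 10 mm lower than its own start. It read about 0.8 mm low at the start as well.
- **Square box:** I never went near it low down. The tool only passed by at about 0.24 m, and the final picture shows it where it was.
- **Rocking midway:** after the first press the lid came back nearly level, because it rocks on the other two corners until they are pressed. I did not re-press the first corner. The final heights show it home.
- **Force spike:** the vertical wrist force briefly reached 67 N (about 73 N in total) when the last corner hit its stop. That is under the 120 N limit. It came through the fingertips; if the 40 N limit on the arm and gripper body also counts the fingers, this would have passed it.
- **Lid angle:** the last two fits put the lid about 1° off its starting angle, around 12.3° against 13.3°. This fit varied by a few tenths of a degree between looks, so a small real turn is possible.

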